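# Rock-test a bowed instrument lid with a straightedge

## Robot

A 6-joint arm with a two-finger parallel gripper is mounted at the origin on the work surface. World frame = base frame: x ahead of the robot, y to its left, z up, the work surface at z = 0. Lengths are in m, angles in rad, forces in N, time in s.
With the tool pointing down it reaches from about 0.3 to 0.875 m from the base axis. Payload 6.4 kg.
Tool frame: the origin (TCP) lies midway between the tips of the shut fingers; the grasp point (between the pads) lies 19 mm behind it; z points along the fingers, y is the line along which they close (so a half turn about z gives the same grasp; the last joint's range is limited). The gripper opens to 85 mm and grips with 20 to 120 N. Pads are 22 mm wide; open, the fingers measure 114 mm over their backs; the gripper's body (76 mm by 85 mm) begins 54 mm behind the grasp point. The pads swing forward as they close: fully open they stand 13 mm farther back than shut.
Start: joints at [1.039, 0.181, 1.607, -0, 1.354, -0.206], TCP at [0.184, 0.545, 0.231] pointing down, gripper open.
Joint ranges: [-2.99, 2.99], [-0.89, 2.07], [0.3, 2.58], [-1.14, 4.28], [0, 2.63], [-3.12, 3.12]. Speed limits (rad/s): [2.57, 2.57, 3.01, 3.14, 3.14, 3.14].

## Interface

Orientations are given as a unit quaternion [w, x, y, z].
In Python, from bench import status, camera, ctrl gives the robot as it stands. The module is installed in compiled form; this text tells all that it offers.
- The arm moves only by the shell command python3 -m handwheel 'ROWS'. ROWS is JSON, a list that holds one entry, the list of rows, each a list of 7 numbers: the opening, from -1 (shut) to 1 (fully open), then the shift along the tool's x, y, z in cm, then the turn, a rotation vector about the tool's x, y, z in degrees. A call has 1 to 10 rows; each row is the pose to reach, as a shift and turn from the pose commanded when the call began, along the tool's axes at that moment; what a row does not reach only later rows make up. A row lasts 1/8 s, in which the tool goes at most 62.5 mm and 10.7 degrees, less where a joint would pass 70% of its speed; a pose out of reach is approached as far as the arm can. A call with a gripper value outside its range is refused whole. The fingers move at their own pace and stop on an object; the grip force is fixed at half the most. Time passes only in rows, so rows that repeat a pose let the fingers close. It gives the time, the measured TCP pose, the force, the opening and the grip force at its end, in the units of the state.
- status.get_obs(): the state, without advancing time (a new reading comes with each control period).
- camera(name): name is "scene" or "top"; returns a dict with "frame" (400x640x3 uint8, blue, green, red), "depth" (400x640 float32, m along the optical axis (not along the pixel's ray), 0 where there is no reading), "fx", "fy", "cx", "cy" (pixels), "extrinsics" (4x4, takes a point from camera to world coordinates). Camera axes: x right, y down, z forward; pixel columns grow to the right and rows downward; lengths in m; the calibration is good to about 2 mm. A picture is of the moment at which its call begins.
- ctrl.hand_in(): hands the job in; it is judged then, once.
The state is a dict: "time_s": time; "q": joint angles; "dq": joint speeds; "joint_efforts": joint torques, N m; "eef_pos": TCP position; "eef_rot": TCP orientation; "wrist_force": force on the tool from outside, world axes, zero at the start; "torque": the same for the moment, N m; "opening": opening from 0.0 (shut) to 1.0 (fully open); "grasp_force": force on a finger pad.
Only numpy, scipy, OpenCV 4.12 (cv2) and the standard library are available. Lean on these libraries where they do the work, as an engineer would, in place of code of your own. Each camera call takes 0.05 s, during which the arm holds its last target. There are 200 camera calls.

## Task

Check the lid of the low instrument case for bowing: lay the straightedge flat on the lid, lengthwise along the middle and centred (do not drop it), and let go. Then gently press down the end with the hanging hole until it dips onto the lid, let it come back up, and press the plain end down the same way. Leave the straightedge lying level on the lid.

Things in the scene. Friction and masses are not known exactly. Their poses are not given: they have to be found in the camera images.
- case: Fixed low instrument case, grey body with plain aluminium lid, 190 mm long (its x) by 120 mm wide (its y); origin at the centre of its underside, z up. The lid is bowed: flat at 46 mm high over the middle 60 mm of its length (30 mm either side of centre, full width), then sloping down 6.5 mm to 39.5 mm at each end. Either way round is alike.
- edge_grip (a point): Loose straightedge (0.45 kg), lying on the bench: flat steel blade 260 mm long (x), 30 wide (y), 6 thick, with an upright aluminium grip rib along its middle, 90 mm long, 12 thick, rising 40 above the blade. This point: mid length, in the rib, 30 mm above the underside; x points to the end with the hanging hole, z up. It balances here.
- edge_hole_end (a point): Place to press on the blade near the end with the 10 mm hanging hole: on its top face and centre line, 105 mm from mid length (hole at 119 mm), 6 mm above the underside. With the straightedge level on the lid, about 2 N here makes it dip some 7 mm until the blade meets the sloping lid; let go, it comes back level by its own weight.
- edge_plain_end (a point): The same place near the plain end without a hole, 105 mm from mid length the other way (-x of the straightedge); it dips likewise.
Mind the look-alikes: they are no part of the job. Of the things like the case, leave any that is orange or purple; of the rest the larger one is meant.

How it is judged:
On the way, in this order (a step that is already met when the one before it is completed fails the run):
1. the straightedge lies level on the lid, lengthwise and centred, let go (horizontal distance between edge_grip and case below 0.022 m and angle between the x axis of edge_grip and the x axis of case, either way round below 0.26 rad and angle between edge_grip's own z axis and vertical below 0.04 rad and z of edge_grip in the frame of case between 0.072 and 0.08 m and contact force between the fingers and straightedge below 0.1 N and linear speed of straightedge below 0.03 m/s), for 0.2 s.
2. the end with the hole is pressed down by the fingers until it has dipped (4 mm or more) (horizontal distance between edge_grip and case below 0.022 m and z of edge_hole_end in the frame of case below 0.048 m and distance between the grasp point and edge_hole_end below 0.057 m and contact force between the fingers and straightedge above 0.3 N), for 0.05 s.
3. the plain end is pressed down by the fingers until it has dipped (4 mm or more) (horizontal distance between edge_grip and case below 0.022 m and z of edge_plain_end in the frame of case below 0.048 m and distance between the grasp point and edge_plain_end below 0.057 m and contact force between the fingers and straightedge above 0.3 N), for 0.05 s.
At the end, for the whole second after the job is handed in: The straightedge lies level (within about 2 degrees) and still on the lid, its middle within 22 mm of the lid's centre and its length within 15 degrees of the lid's length, with the fingers off it (all of step 1); the robot touches nothing.
It fails at once if the straightedge is dropped (falls freely faster than 0.4 m/s) (contact force between the fingers and straightedge below 0.1 N and linear speed of straightedge above 0.4 m/s).
It fails at once if the straightedge is pressed on the case harder than 60 N (contact force between straightedge and case above 60 N).
It also fails if it takes over 56 s, if anything falls off the work surface, if the arm or the gripper's body presses on something with over 40 N, if the wrist force passes 120 N, or if a joint passes its speed limit or range.

## Working session

There is one attempt and no reset: what is moved stays moved. The work goes in short steps, Python scripts to look and compute and a shell command to move; the robot and the scene stay as the last step left them, time stands still between calls to the robot, and variables do not carry over. Pictures are saved under pics/ and viewed, at most 10 in all, crops included, and the job is handed in when it is done.

```bash
mkdir -p pics; python3 - <<'E'
from bench import status,camera
import cv2,numpy as np
for n in("top","scene"):
    c=camera(n);cv2.imwrite(f"pics/{n}0.png",c["frame"]);np.savez(f"{n}0.npz",**c)
    print(n,c["fx"],c["fy"],c["cx"],c["cy"],np.round(c["extrinsics"],3).tolist())
o=status.get_obs();print(o["time_s"],o["eef_pos"],o["eef_rot"],o["opening"],o["wrist_force"])
E
```

```text
top 382.9789760312489 382.9789760312489 320.10582459609 197.12479508461004 [[0.009, -0.992, 0.127, 0.378], [-1.0, -0.005, 0.029, -0.106], [-0.028, -0.127, -0.991, 0.932], [0.0, 0.0, 0.0, 1.0]]
scene 490.8749287839928 490.8749287839928 321.0941411719299 196.88314758502696 [[-0.883, 0.364, -0.297, 0.832], [0.47, 0.669, -0.576, 0.53], [-0.011, -0.648, -0.762, 0.864], [0.0, 0.0, 0.0, 1.0]]
0.1 [0.18376192 0.54432444 0.23047477] [-2.85512799e-04  1.62184439e-01  9.86760153e-01 -7.26106882e-04] 0.9988835537785447 [-0.75114748 -0.09218551  0.07679874]
```

View pics/top0.png

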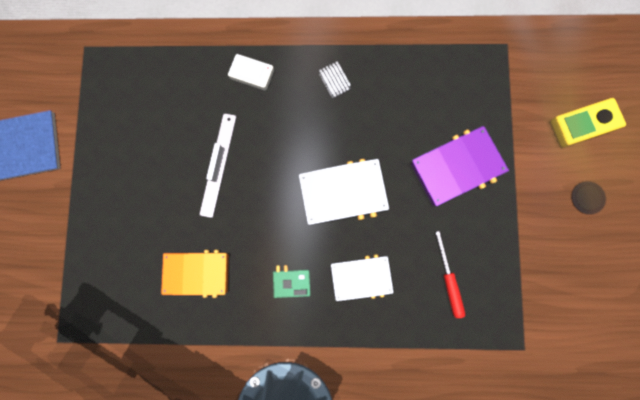

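View pics/scene0.png

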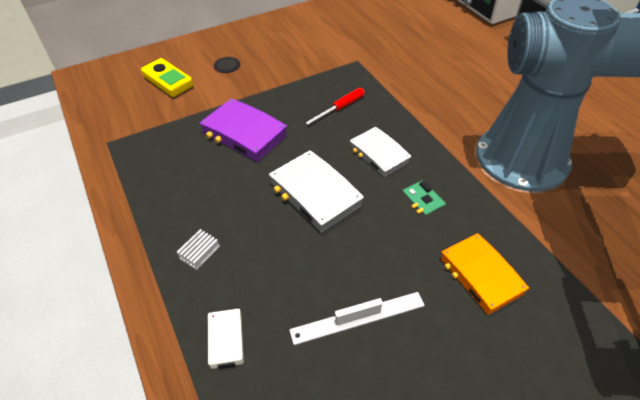

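Top view: the straightedge runs from (229,115), the hole end, to (207,215). The large white case is centred near (343,191); the small white box at (362,279), the orange case and the purple case are look-alikes.

```bash
cat > m.py <<'E'
import cv2,numpy as np
def pts(c):
    v,u=np.mgrid[:400,:640];d=c["depth"]
    p=np.stack([(u-c["cx"])/c["fx"]*d,(v-c["cy"])/c["fy"]*d,d],-1)
    return p@c["extrinsics"][:3,:3].T+c["extrinsics"][:3,3]
def ray(c,uv,z):
    E=c["extrinsics"];uv=np.atleast_2d(uv)
    r=np.c_[(uv[:,0]-c["cx"])/c["fx"],(uv[:,1]-c["cy"])/c["fy"],np.ones(len(uv))]@E[:3,:3].T
    o=E[:3,3];return (o+r*((z-o[2])/r[:,2])[:,None])[:,:2]
def box(c,seed,z,thr=110):
    f=c["frame"];m=(f.min(2)>thr).astype(np.uint8)
    n,l=cv2.connectedComponents(m);m=(l==l[seed[1],seed[0]]).astype(np.uint8)
    k=max(cv2.findContours(m,cv2.RETR_EXTERNAL,cv2.CHAIN_APPROX_NONE)[0],key=len)[:,0]
    w=ray(c,k,z);return w,cv2.minAreaRect((w*1000).astype(np.float32))
E
python3 - <<'E'
from m import *
for n,es,cs in(("top",(224,140),(343,191)),("scene",(390,307),(315,190))):
    c=dict(np.load(n+"0.npz"));P=pts(c)
    for s,z in((es,.006),(cs,.044)):
        w,b=box(c,s,z);print(n,s,P[s[1],s[0]].round(3),b,cv2.boxPoints(b).round(0).tolist())
    if n=="top": print("hole",ray(c,[229,119],.006))
    else: print("hole",ray(c,[298,336],.006))
    # rib points
    p=P.reshape(-1,3);q=p[(p[:,2]>.042)&(p[:,2]<.052)&(abs(p[:,0]-.48)<.07)&(abs(p[:,1]-.15)<.1)]
    if len(q): print("rib",len(q),cv2.minAreaRect((q[:,:2]*1000).astype(np.float32)))
E
```

```text
top (224, 140) [0.641 0.164 0.003] ((578.9093627929688, 179.13552856445312), (41.01811981201172, 266.2451171875), 79.24056243896484) [[444.0, 184.0], [706.0, 134.0], [714.0, 174.0], [452.0, 224.0]]
top (343, 191) [ 0.507 -0.133  0.046] ((517.10400390625, -108.68318176269531), (206.93373107910156, 238.71641540527344), 11.213628768920898) [[392.0, -12.0], [439.0, -246.0], [642.0, -206.0], [595.0, 29.0]]
hole [[0.69454692 0.15295379]]
rib 39 ((541.6484375, 182.2188720703125), (13.181086540222168, 15.183789253234863), 86.95722198486328)
scene (390, 307) [0.511 0.189 0.003] ((576.6952514648438, 174.03533935546875), (43.82610321044922, 262.86151123046875), 79.24332427978516) [[443.0, 177.0], [702.0, 128.0], [710.0, 171.0], [452.0, 220.0]]
scene (315, 190) [ 0.516 -0.111  0.047] ((505.9833068847656, -127.87166595458984), (127.85365295410156, 194.82032775878906), 11.327869415283203) [[424.0, -45.0], [462.0, -236.0], [588.0, -211.0], [550.0, -20.0]]
hole [[0.69409252 0.15940601]]
rib 60 ((541.4409790039062, 185.31800842285156), (13.012396812438965, 17.426021575927734), 82.43238067626953)
```

```bash
python3 - <<'E'
from m import *
for n in("top","scene"):
    c=dict(np.load(n+"0.npz"));p=pts(c);f=c["frame"]
    hsv=cv2.cvtColor(f,cv2.COLOR_BGR2HSV)
    m=(p[...,2]>.034)&(p[...,2]<.055)&(hsv[...,1]<70)&(abs(p[...,0]-.506)<.12)&(abs(p[...,1]+.128)<.14)
    m=cv2.morphologyEx(m.astype(np.uint8),cv2.MORPH_OPEN,np.ones((3,3),np.uint8))
    q=p[m>0];print(n,len(q),cv2.minAreaRect((q[:,:2]*1000).astype(np.float32)),q.mean(0),q[:,2].max())
E
python3 -m handwheel '[[[1,-49,-22,8,0,0,-8],[1,-49,-22,8,0,0,-8],[1,-49,-22,8,0,0,-8],[1,-49,-22,8,0,0,-8],[1,-49,-22,8,0,0,-8],[1,-49,-22,8,0,0,-8],[1,-49,-22,8,0,0,-8],[1,-49,-22,8,0,0,-8],[1,-49,-22,8,0,0,-8],[1,-49,-22,8,0,0,-8]]]'
```

```text
top 4114 ((506.3933410644531, -134.31382751464844), (120.66942596435547, 190.44769287109375), 11.370448112487793) [ 0.50564921 -0.13415975  0.04386273] 0.051008290298290127
scene 3506 ((505.18243408203125, -132.0108184814453), (123.87450408935547, 194.5366973876953), 11.347817420959473) [ 0.5065219  -0.12289034  0.04405179] 0.05059674696275873
time_s: 1.35
eef_pos: [0.5792, 0.1768, 0.15]
eef_rot: [-0.001, 0.095, 0.995, -0.0]
wrist_force: [-0.2, 0.7, -0.7]
opening: 1.002
grasp_force: 0.0
```

```bash
python3 -m handwheel '[[[1,0,0,6,0,0,0],[1,0,0,10,0,0,0],[1,0,0,13,0,0,0],[1,0,0,13.4,0,0,0],[1,0,0,13.4,0,0,0]]]'; python3 - <<'E'
from bench import camera
import cv2
c=camera("scene");cv2.imwrite("pics/s1.png",cv2.resize(c["frame"][220:380,240:480],(720,480)))
E
```

```text
time_s: 1.98
eef_pos: [0.5779, 0.1802, 0.018]
eef_rot: [0.0, 0.093, 0.996, 0.0]
wrist_force: [0.8, -0.5, 0.8]
opening: 1.0
grasp_force: 0.0
```

View pics/s1.png

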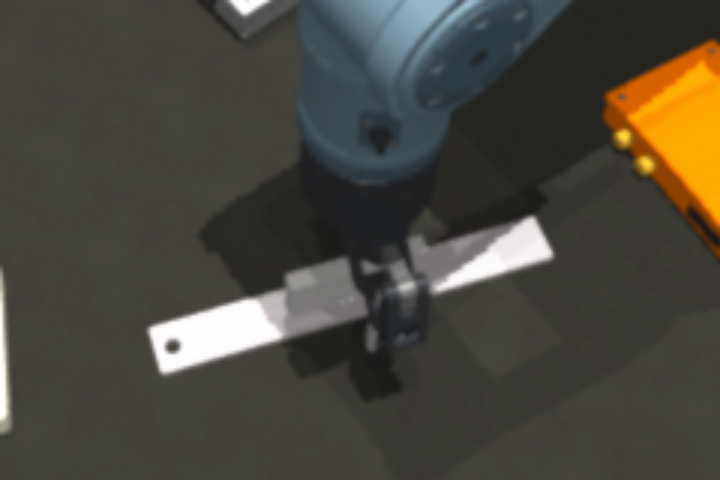

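The fingers straddle the rib but look as if they sit toward the plain end. I'll check this numerically.

```bash
python3 - <<'E'
from m import *
c=dict(np.load("scene0.npz"))
k=np.array([[149,328],[163,375],[537,216],[553,258],[172,346]])/3+[240,220]
w=ray(c,k,.006);print(w,w[:4].mean(0))
R=c["extrinsics"]
for X in([.578,.180,.037],[.585,.217,.03],[.578,.180,.006]):
    p=R[:3,:3].T@(np.array(X)-R[:3,3]);print((np.array([p[0]/p[2]*c["fx"]+c["cx"]-240,p[1]/p[2]*c["fy"]+c["cy"]-220])*3).round())
E
```

```text
[[0.70197061 0.14020164]
 [0.7076965  0.17183362]
 [0.44417444 0.19018622]
 [0.45287212 0.21999968]
 [0.69460172 0.15764852]] [0.57667842 0.18055529]
[355. 270.]
[376. 329.]
[353. 293.]
```

The centre agrees within 2 mm, so the apparent offset was perspective. Now close.

```bash
python3 -m handwheel '[[[-1,0,0,0.2,0,0,0],[-1,0,0,0.2,0,0,0],[-1,0,0,0.2,0,0,0],[-1,0,0,0.2,0,0,0],[-1,0,0,0.2,0,0,0],[-1,0,0,0.2,0,0,0],[-1,0,0,0.2,0,0,0],[-1,0,0,0.2,0,0,0]]]'
```

```text
time_s: 3.02
eef_pos: [0.578, 0.1795, 0.0155]
eef_rot: [0.0, 0.093, 0.996, -0.0]
wrist_force: [-1.8, -0.2, 5.5]
opening: 0.126
grasp_force: 59.7
```

```bash
python3 -m handwheel '[[[-1,0,0,-3,0,0,0],[-1,0,0,-6,0,0,0],[-1,0,0,-9,0,0,0],[-1,0,0,-12,0,0,0],[-1,0,0,-12,0,0,0],[-1,0,0,-12,0,0,0]]]'; python3 - <<'E'
from m import *
from bench import camera,status
np.set_printoptions(suppress=True)
c=camera("scene");cv2.imwrite("pics/s2.png",c["frame"][150:400,150:520])
o=status.get_obs();print(o["eef_pos"],o["eef_rot"],o["wrist_force"],o["torque"],o["q"])
from scipy.spatial.transform import Rotation as Ro
q=o["eef_rot"];R=Ro.from_quat(q,scalar_first=True)
d=np.array([.506,-.131,o["eef_pos"][2]])-o["eef_pos"];print("tool shift cm",R.inv().apply(d)*100)
x=R.as_matrix()[:,0];print(np.degrees(np.arctan2(x[1],x[0])))
E
```

```text
time_s: 3.78
eef_pos: [0.5764, 0.1794, 0.1331]
eef_rot: [-0.002, 0.093, 0.996, -0.0]
wrist_force: [-0.9, 0.3, -5.7]
opening: 0.127
grasp_force: 59.3
[0.57617199 0.17934377 0.1326925 ] [-0.00202554  0.09294014  0.99566955 -0.00040734] [-0.28636014 -0.59516132 -5.95949454] [0.0442998  0.01626763 0.02250522] [ 0.10528593  0.34754299  1.61128013 -0.00000042  1.18690172 -1.27936092]
tool shift cm [  1.15216548 -31.79692383   0.04232445]
169.3342949883072
```

View pics/s2.png

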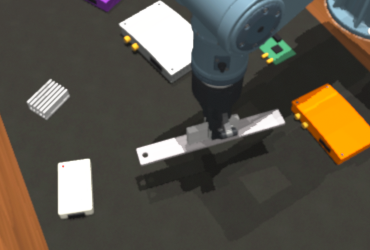

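Lifted and level: the hole end is at crop (145,155) and the blade is clear of everything. Next, transfer over the case with a 68° turn.

```bash
python3 -m handwheel '[[[-1,0.2,-4,0,0,0,9],[-1,0.4,-8,0,0,0,18],[-1,0.6,-12,0,0,0,27],[-1,0.8,-17,0,0,0,36],[-1,1,-22,0,0,0,45],[-1,1,-26,0,0,0,54],[-1,1.1,-30,0,0,0,62],[-1,1.15,-31.8,0,0,0,68],[-1,1.15,-31.8,0,0,0,68],[-1,1.15,-31.8,0,0,0,68]]]'; cat > chk.py <<'E'
from m import *
from bench import camera,status
from scipy.spatial.transform import Rotation as Ro
import sys
np.set_printoptions(suppress=True,precision=4)
tag,zb=sys.argv[1],float(sys.argv[2])
o=status.get_obs();print(o["eef_pos"],o["wrist_force"],o["torque"],o["q"])
R=Ro.from_quat(o["eef_rot"],scalar_first=True).as_matrix();print("yaw",np.degrees(np.arctan2(R[1,0],R[0,0])),"z",R[:,2])
for n in("top","scene"):
    c=camera(n);np.savez(f"{n}_{tag}.npz",**c)
    p=pts(c).reshape(-1,3);f=c["frame"].reshape(-1,3)
    a=np.radians(-78.65);ux=np.array([np.cos(a),np.sin(a)]);uy=np.array([-ux[1],ux[0]])
    d=p[:,:2]-[.506,-.131];s=d@ux;t=d@uy
    for sg in(1,-1):
        k=(abs(t)<.03)&(s*sg>.06)&(s*sg<.15)&(abs(p[:,2]-zb)<.009)&(np.ptp(f,axis=1)<40)
        q=p[k]
        if len(q)>20:
            A=np.c_[s[k],t[k]];print(n,"end",sg,len(q),"s max",np.percentile(s[k]*sg,98),"t mid",np.median(t[k]),np.percentile(t[k],[3,97]),"z",np.median(q[:,2]),"slope t/s",np.polyfit(s[k],t[k],1)[0],"slope z",np.polyfit(s[k],q[:,2],1)[0])
    cv2.imwrite(f"pics/{n}_{tag}.png",c["frame"])
E
python3 chk.py a .121
```

```text
time_s: 5.08
eef_pos: [0.507, -0.13, 0.1341]
eef_rot: [-0.001, 0.633, 0.774, -0.0]
wrist_force: [0.6, 0.6, -5.3]
opening: 0.135
grasp_force: 59.9
[ 0.507  -0.13    0.1341] [ 0.5725  0.5541 -5.2611] [-0.061  -0.0222 -0.0304] [-0.4782  0.1795  1.8197  0.0005  1.1446 -0.6778]
yaw 101.42195567239733 z [-0.0018  0.0014 -1.    ]
top end 1 129 s max 0.1310576174878972 t mid -0.005470984280713772 [-0.0145  0.0137] z 0.12437723607105144 slope t/s -0.05718921858819476 slope z 0.0004922699803835168
top end -1 408 s max 0.12471071306052625 t mid -0.0014773353280788278 [-0.0145  0.0142] z 0.12465869183350986 slope t/s 0.08729832032372244 slope z -0.002021569902831194
scene end 1 185 s max 0.12903366219210916 t mid 0.009153547323916275 [-0.0127  0.0159] z 0.12453278502561294 slope t/s -0.18505723225012224 slope z -0.0065218868449672205
scene end -1 456 s max 0.13116977244492736 t mid 0.0018863144258175618 [-0.0139  0.0154] z 0.12528082231864873 slope t/s 0.005518525975143637 slope z 0.009241386724862008
```

```bash
python3 -m handwheel '[[[-1,0,0,2,0,0,0],[-1,0,0,4,0,0,0],[-1,0,0,5.5,0,0,0],[-1,0,0,6.5,0,0,0],[-1,0,0,7,0,0,0],[-1,0,0,7,0,0,0],[-1,0,0,7,0,0,0]]]'; python3 -m handwheel '[[[-1,0,0,0.1,0,0,0],[-1,0,0,0.2,0,0,0],[-1,0,0,0.2,0,0,0],[-1,0,0,0.2,0,0,0]]]'
```

```text
time_s: 6.05
eef_pos: [0.5082, -0.1311, 0.0659]
eef_rot: [0.001, 0.634, 0.773, 0.0]
wrist_force: [-0.9, 0.1, -5.8]
opening: 0.128
grasp_force: 60.0
time_s: 6.55
eef_pos: [0.5077, -0.1309, 0.0633]
eef_rot: [0.0, 0.634, 0.773, -0.0]
wrist_force: [0.1, 0.4, -4.9]
opening: 0.131
grasp_force: 59.9
```

```bash
python3 -m handwheel '[[[-1,0,0,0.1,0,0,0],[-1,0,0,0.1,0,0,0],[-1,0,0,0.1,0,0,0]]]';python3 -m handwheel '[[[-1,0,0,0.1,0,0,0],[-1,0,0,0.1,0,0,0],[-1,0,0,0.1,0,0,0]]]'
```

```text
time_s: 6.92
eef_pos: [0.5077, -0.1309, 0.0623]
eef_rot: [-0.0, 0.634, 0.773, -0.0]
wrist_force: [0.1, -1.1, -4.1]
opening: 0.128
grasp_force: 59.9
time_s: 7.3
eef_pos: [0.5078, -0.1309, 0.0615]
eef_rot: [0.0, 0.634, 0.773, 0.0]
wrist_force: [-1.3, 0.0, -1.5]
opening: 0.128
grasp_force: 60.3
```

```bash
python3 -m handwheel '[[[-1,0,0,0.1,0,0,0],[-1,0,0,0.1,0,0,0],[-1,0,0,0.1,0,0,0]]]'
```

```text
time_s: 7.68
eef_pos: [0.5078, -0.131, 0.0615]
eef_rot: [0.0, 0.634, 0.774, -0.0]
wrist_force: [-5.2, 1.5, 9.4]
opening: 0.131
grasp_force: 62.1
```

Contact confirmed. Ease off slightly, then open.

```bash
python3 -m handwheel '[[[-1,0,0,-0.06,0,0,0],[-1,0,0,-0.06,0,0,0],[-0.5,0,0,-0.06,0,0,0],[0,0,0,-0.06,0,0,0],[0,0,0,-0.06,0,0,0],[0,0,0,-0.06,0,0,0]]]';  python3 chk.py b .052
```

```text
time_s: 8.43
eef_pos: [0.5077, -0.1309, 0.0608]
eef_rot: [0.0, 0.634, 0.773, 0.0]
wrist_force: [-0.3, -0.6, 0.7]
opening: 0.5
grasp_force: 0.0
[ 0.5077 -0.1309  0.0608] [-0.2776 -0.6415  0.7056] [-0.0082 -0.0082  0.04  ] [-0.4789  0.2941  1.8556  0.      0.9918 -0.6767]
yaw 101.33077716013837 z [ 0.0001 -0.     -1.    ]
top end 1 124 s max 0.13209629930944852 t mid -0.00436687805743392 [-0.0141  0.0145] z 0.052171336897189335 slope t/s 0.03732738724101203 slope z 0.009777868396478137
top end -1 250 s max 0.10492028168943208 t mid 0.0025166420966977925 [-0.018   0.0172] z 0.05170576152037509 slope t/s -0.17022526920906558 slope z -0.047968098558924255
scene end 1 138 s max 0.12967255101107875 t mid 0.008231492069977446 [-0.0133  0.025 ] z 0.05164831156001526 slope t/s -0.273751937731126 slope z 0.08517311291119466
scene end -1 447 s max 0.12991573567659762 t mid 0.002243275171418869 [-0.0216  0.0185] z 0.05210769439159191 slope t/s -0.01305012789172453 slope z -0.038376419492313595
```

Placed, level and centred (both ends at about 130 mm). Rise, shift to the hole end (tool −x), and shut the fingers.

```bash
python3 -m handwheel '[[[0,0,0,-2,0,0,0],[0,0,0,-4,0,0,0],[0,0,0,-6,0,0,0],[0,0,0,-6,0,0,0],[-1,-5,-0.1,-6,0,0,0],[-1,-10.5,-0.15,-6,0,0,0],[-1,-10.5,-0.15,-6,0,0,0],[-1,-10.5,-0.15,-6,0,0,0],[-1,-10.5,-0.15,-6,0,0,0]]]'; python3 chk.py c .052
```

```text
time_s: 9.65
eef_pos: [0.5263, -0.2327, 0.1201]
eef_rot: [-0.001, 0.633, 0.774, 0.0]
wrist_force: [0.4, -0.0, 0.2]
opening: -0.002
grasp_force: 0.0
[ 0.5263 -0.2327  0.1201] [ 0.4309 -0.0394  0.2489] [-0.035  -0.0125  0.0011] [-0.6226  0.3056  1.6954  0.0002  1.1422 -0.8214]
yaw 101.38822582554745 z [-0.0012  0.0011 -1.    ]
top end 1 129 s max 0.11581853478629958 t mid 0.0035724891670216325 [-0.0129  0.0205] z 0.0519853552473436 slope t/s -0.6438052141226012 slope z 0.07631375774943737
top end -1 388 s max 0.12576724789033678 t mid 0.0009501196420038289 [-0.0137  0.0158] z 0.05202903525145364 slope t/s 0.03672973476572295 slope z -0.015236312737956755
scene end 1 302 s max 0.12899031591530324 t mid 0.0034777179482461144 [-0.0128  0.0253] z 0.05202724800990138 slope t/s -0.1026748849290798 slope z 0.015421213820411415
scene end -1 456 s max 0.12959391384835567 t mid 0.0024834848755143674 [-0.022   0.0215] z 0.052198961357769025 slope t/s 0.0053824603473341046 slope z -0.02884262605189927
```

View pics/scene_c.png

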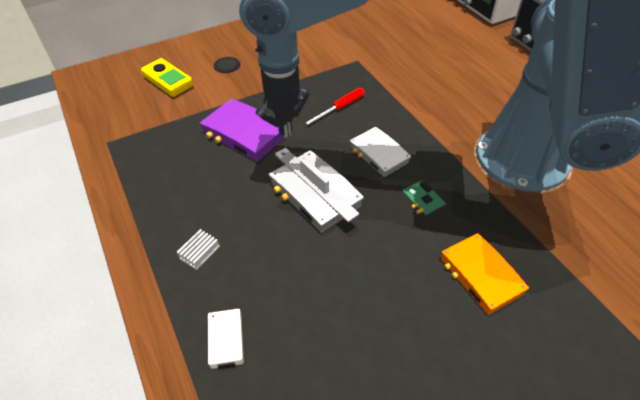

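The straightedge lies centred on the large white case, (280,152) to (350,217). The fingers hover over its far, hole end at about (287,128). Descend.

```bash
python3 -m handwheel '[[[-1,0,0,3,0,0,0],[-1,0,0,5,0,0,0],[-1,0,0,6,0,0,0],[-1,0,0,6.5,0,0,0],[-1,0,0,6.5,0,0,0]]]';python3 -m handwheel '[[[-1,0,0,0.2,0,0,0],[-1,0,0,0.4,0,0,0],[-1,0,0,0.6,0,0,0],[-1,0,0,0.7,0,0,0],[-1,0,0,0.7,0,0,0]]]'
```

```text
time_s: 10.38
eef_pos: [0.5271, -0.2341, 0.0562]
eef_rot: [0.0, 0.634, 0.774, 0.0]
wrist_force: [0.2, -0.2, 0.3]
opening: 0.003
grasp_force: 0.0
time_s: 11.0
eef_pos: [0.5272, -0.2345, 0.0492]
eef_rot: [0.001, 0.634, 0.773, -0.0]
wrist_force: [0.7, -0.1, 3.0]
opening: -0.001
grasp_force: 1.4
```

```bash
python3 -m handwheel '[[[-1,0,0,0.1,0,0,0],[-1,0,0,0.2,0,0,0],[-1,0,0,0.3,0,0,0],[-1,0,0,0.3,0,0,0],[-1,0,0,0.3,0,0,0]]]'; python3 chk.py d .047
```

```text
time_s: 11.62
eef_pos: [0.5269, -0.2343, 0.046]
eef_rot: [0.0, 0.634, 0.773, -0.0]
wrist_force: [1.1, -2.8, 2.8]
opening: 0.003
grasp_force: 1.5
[ 0.5269 -0.2343  0.046 ] [ 1.1105 -2.8317  2.7683] [-0.3781 -0.1263  0.0072] [-0.624   0.4161  1.724  -0.0001  1.0012 -0.8218]
yaw 101.33545270871792 z [ 0.0002 -0.0003 -1.    ]
top end 1 35 s max 0.09239059906993978 t mid 0.02469799515712691 [0.0118 0.0298] z 0.041631404014748186 slope t/s -0.48677086449651374 slope z -0.007083498986117877
top end -1 156 s max 0.09128615990303265 t mid -0.01587791849437927 [-0.0291  0.0287] z 0.04107236895627192 slope t/s -0.07965360317472056 slope z 0.09102232638060848
scene end 1 286 s max 0.12811699323792677 t mid 0.009796362790803873 [-0.0196  0.0275] z 0.04641026970394424 slope t/s -0.042131975441628396 slope z -0.04211313843286111
scene end -1 155 s max 0.09484379413381308 t mid 0.01671549171981556 [-0.0289  0.0289] z 0.041650866252209484 slope t/s -0.17852376210574428 slope z 0.09883048002441756
```

```bash
python3 -m handwheel '[[[-1,0,0,0.1,0,0,0],[-1,0,0,0.1,0,0,0],[-1,0,0,0.1,0,0,0]]]'; python3 -m handwheel '[[[-1,0,0,-0.2,0,0,0],[-1,0,0,-0.4,0,0,0],[-1,0,0,-0.6,0,0,0],[-1,0,0,-0.8,0,0,0],[-1,0,0,-1,0,0,0],[-1,0,0,-3,0,0,0],[-1,0,0,-6,0,0,0],[-1,0,0,-7,0,0,0],[-1,0,0,-7,0,0,0]]]'; python3 chk.py e .052
```

```text
time_s: 12.1
eef_pos: [0.527, -0.2342, 0.0452]
eef_rot: [0.0, 0.634, 0.773, -0.0]
wrist_force: [0.6, -2.2, 5.4]
opening: 0.001
grasp_force: 2.7
time_s: 13.22
eef_pos: [0.5274, -0.2344, 0.116]
eef_rot: [0.001, 0.634, 0.773, 0.0]
wrist_force: [-1.3, 0.4, 0.8]
opening: -0.001
grasp_force: 0.0
[ 0.5274 -0.2344  0.116 ] [-1.261   0.4398  0.7566] [ 0.0113 -0.0348  0.0279] [-0.6239  0.3121  1.6964  0.      1.131  -0.8218]
yaw 101.33837402367325 z [ 0.0017 -0.0012 -1.    ]
top end 1 122 s max 0.11564939390774687 t mid 0.0040858849329363294 [-0.0128  0.0156] z 0.05214277440864529 slope t/s -0.6572868549983963 slope z 0.025835180103270867
top end -1 395 s max 0.12570503528436697 t mid 0.0016313602945916038 [-0.0131  0.0225] z 0.05187935063405735 slope t/s 0.056096139413086804 slope z -0.017721270921770414
scene end 1 307 s max 0.1280678912802702 t mid 0.0035540827836982028 [-0.0134  0.0219] z 0.052038576326259856 slope t/s -0.11263921300411774 slope z 0.023390718120953606
scene end -1 454 s max 0.12982736931111763 t mid 0.0028207218632497672 [-0.0224  0.0233] z 0.052240962664556856 slope t/s -0.006635630377408688 slope z -0.03944251910267335
```

It has come back level. Cross over to the plain end.

```bash
python3 -m handwheel '[[[-1,0,0,-1,0,0,0],[-1,5,0,-1,0,0,0],[-1,11,0,-1,0,0,0],[-1,17,0,-1,0,0,0],[-1,21,0,-1,0,0,0],[-1,21,0,-1,0,0,0],[-1,21,0,3,0,0,0],[-1,21,0,5.5,0,0,0],[-1,21,0,6,0,0,0],[-1,21,0,6,0,0,0]]]'; python3 -m handwheel '[[[-1,0,0,0.2,0,0,0],[-1,0,0,0.4,0,0,0],[-1,0,0,0.6,0,0,0],[-1,0,0,0.7,0,0,0],[-1,0,0,0.7,0,0,0]]]'
```

```text
time_s: 14.58
eef_pos: [0.486, -0.029, 0.0552]
eef_rot: [0.0, 0.634, 0.773, -0.0]
wrist_force: [0.2, -0.0, -0.4]
opening: -0.002
grasp_force: 0.0
time_s: 15.2
eef_pos: [0.4858, -0.0284, 0.0481]
eef_rot: [0.0, 0.634, 0.774, 0.0]
wrist_force: [-0.2, -1.0, 2.0]
opening: -0.002
grasp_force: 0.8
```

```bash
python3 -m handwheel '[[[-1,0,0,0.1,0,0,0],[-1,0,0,0.2,0,0,0],[-1,0,0,0.3,0,0,0],[-1,0,0,0.3,0,0,0],[-1,0,0,0.3,0,0,0]]]'; python3 chk.py f .047
```

```text
time_s: 15.82
eef_pos: [0.4857, -0.0283, 0.0452]
eef_rot: [0.0, 0.634, 0.773, -0.0]
wrist_force: [-0.1, -1.8, 5.1]
opening: -0.001
grasp_force: 2.5
[ 0.4857 -0.0283  0.0452] [-0.079  -1.762   5.0744] [-0.1882  0.107  -0.0248] [-0.3026  0.25    1.9555 -0.0001  0.9359 -0.5004]
yaw 101.33700766151179 z [ 0.0001 -0.0002 -1.    ]
top end 1 184 s max 0.09680253258195075 t mid -0.01614949465021074 [-0.029   0.0292] z 0.04173499186693791 slope t/s -0.10035329138098523 slope z -0.08218833446706285
scene end 1 102 s max 0.09441116095352699 t mid 0.018935585028665006 [0.0082 0.0293] z 0.04193690536660494 slope t/s -0.1317150585928126 slope z -0.09298011957429543
scene end -1 308 s max 0.1298388916113114 t mid 0.012308235293839127 [-0.0128  0.0274] z 0.04318330099682349 slope t/s 0.35041188043726135 slope z 0.0016609210177103068
```

Dipped fully. Release slowly and retreat.

```bash
python3 -m handwheel '[[[-1,0,0,-0.2,0,0,0],[-1,0,0,-0.4,0,0,0],[-1,0,0,-0.6,0,0,0],[-1,0,0,-0.8,0,0,0],[-1,0,0,-1,0,0,0],[-1,0,0,-4,0,0,0],[-1,0,0,-9,0,0,0],[-1,0,0,-12,0,0,0],[-1,0,0,-12,0,0,0],[-1,0,0,-12,0,0,0]]]'; python3 chk.py g .052
```

```text
time_s: 17.18
eef_pos: [0.4848, -0.0279, 0.1639]
eef_rot: [-0.001, 0.634, 0.773, -0.0]
wrist_force: [-0.1, -1.7, 0.7]
opening: -0.0
grasp_force: 0.0
[ 0.4848 -0.0279  0.1639] [-0.1237 -1.6768  0.6821] [ 0.0176 -0.0171  0.0501] [-0.3026  0.0554  1.8907  0.0001  1.1972 -0.5004]
yaw 101.33342957443952 z [-0.0016  0.0006 -1.    ]
top end 1 450 s max 0.13108783342365848 t mid 0.0008026604694797321 [-0.0236  0.0206] z 0.051767291353830736 slope t/s 0.03383467274253506 slope z 0.04030523265347377
top end -1 81 s max 0.08187439049821953 t mid -0.008938557380090523 [-0.0263  0.0084] z 0.05148936505384083 slope t/s 0.34298607794123837 slope z -0.01908656020240405
scene end 1 305 s max 0.128666225870755 t mid 0.003763843283504509 [-0.0125  0.0215] z 0.05206834524916726 slope t/s -0.07691939924234296 slope z 0.014148052839377418
scene end -1 452 s max 0.13037279436523014 t mid 0.0026763563769757704 [-0.0171  0.0213] z 0.05216292808658762 slope t/s 0.02101513279638911 slope z -0.030683330020463105
```

View pics/scene_g.png

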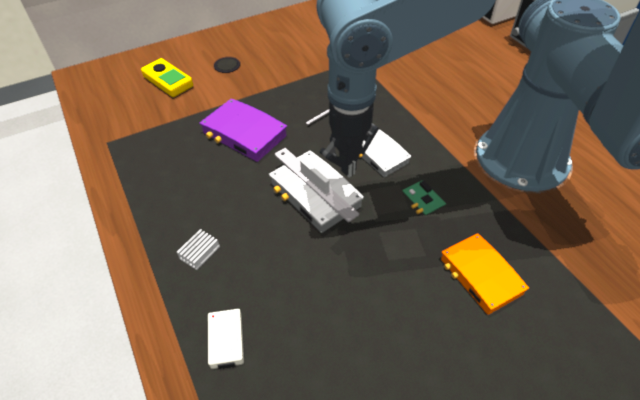

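The straightedge lies level and centred on the lid, (280,152) to (350,217). The arm is clear, with its fingers at about (347,170), 16 cm up.

```bash
python3 -c "
from bench import ctrl
print(ctrl.hand_in())"
```

```text
the job is handed in; nothing more can be done
None
```

I laid the straightedge on the lid of the large white case, pressed the hole end and then the plain end until each dipped about 7 mm, and handed the job in at about 17 s. It came back level and centred to within a few millimetres, with the arm clear; the hand-in gave no verdict.

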